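# Show the bead in its dish to the live-stream camera

## Robot

A 6-joint arm with a two-finger parallel gripper is mounted at the origin on the work surface. World frame = base frame: x ahead of the robot, y to its left, z up, the work surface at z = 0. Lengths are in m, angles in rad, forces in N, time in s.
With the tool pointing down it reaches from about 0.225 to 0.875 m from the base axis. Payload 3.4 kg.
Tool frame: the origin (TCP) lies between the finger pads; the fingertips stand 22 mm ahead of it and the grasp point (between the pads) lies 3 mm ahead of it (manip.finger_overhang is the distance from the TCP to the fingertips, in m); z points along the fingers, y is the line along which they close (so a half turn about z gives the same grasp; the last joint's range is limited). The gripper opens to 85 mm and grips with 20 to 120 N. Pads are 22 mm wide; open, the fingers measure 114 mm over their backs; the gripper's body (76 mm by 85 mm) begins 54 mm behind the grasp point. The pads swing forward as they close: fully open they stand 13 mm farther back than shut.
Start: joints at [1.073, 0.276, 1.505, -0, 1.361, -0.121], TCP at [0.212, 0.535, 0.253] pointing down, gripper open.
Joint ranges: [-2.89, 2.89], [-0.75, 2.08], [0.22, 2.7], [-1.18, 4.32], [0.11, 2.71], [-2.7, 2.7]. Speed limits (rad/s): [2.57, 2.57, 3.14, 3.14, 3.14, 3.14].

## Interface

Orientations are given as a unit quaternion [w, x, y, z].
In Python, from rig import get_state, eyes, order, manip gives the robot as it stands.
- The arm moves only by the tool drive_tool, never from a script. Its argument "rows" is a list of rows, each a list of 4 numbers: the shift along the tool's x, y, z in units of 25 mm (1.0 is 25 mm), then the turn about the tool's z in units of 6 degrees (1.0 is 6 degrees). A call has exactly 8 rows; each row is the pose to reach, as a shift and turn from the pose commanded when the call began, along the tool's axes at that moment; what a row does not reach only later rows make up. A row lasts 1/12 s, in which the tool goes at most 41.7 mm and 7.16 degrees, less where a joint would pass 70% of its speed; a pose out of reach is approached as far as the arm can. A call with a gripper value outside its range is refused whole. "grip" is the finger opening in mm, from 0 to 85.4, set as the call begins (left out, the last holds). The fingers move at their own pace and stop on an object; "newtons" is the grip in N (left out, the last holds). Time passes only in rows, so rows that repeat a pose let the fingers close, or fill a call up. It gives the time, the measured TCP pose, the force, the opening and the grip force at its end, in the units of the state.
- get_state(): the state, without advancing time (a new reading comes with each control period).
- eyes.get_image(name): name is "scene" or "top" or "wrist"; returns (picture, depth): 420x560x3 uint8, red, green, blue; 420x560 float32, m along the optical axis (not along the pixel's ray), 0 where there is no reading.
- eyes.camera_info(name): a dict with "fx", "fy", "cx", "cy" (pixels), "R" (3x3) and "t" (3): a world point X has camera coordinates R X + t. Camera axes: x right, y down, z forward; pixel columns grow to the right and rows downward; lengths in m; the calibration is good to about 2 mm. The wrist camera is an equidistant fisheye: a pixel r from the principal point sees the ray r / f radians off the axis. A picture is of the moment at which its call begins: read the wrist's pose just before it. camera_info takes no time and is no camera call; for the wrist camera it gives the pose at the moment of the call.
- order.sign_off(): hands the job in; it is judged then, once.
The state is a dict: "clock": time; "qpos": joint angles; "qd": joint speeds; "effort": joint torques, N m; "position": TCP position; "ee_rot": TCP orientation; "contact_force": force on the tool from outside, world axes, zero at the start; "moment": the same for the moment, N m; "width": finger opening in m; "gripper_force": force on a finger pad.
Only numpy, scipy, OpenCV 4.12 (cv2) and the standard library are available. Lean on these libraries where they do the work, as an engineer would, in place of code of your own. Each camera call takes 0.05 s, during which the arm holds its last target. There are 200 camera calls.

## Task

Show the jade bead on the live stream: first unscrew the brass screw cap counter-clockwise (seen from above) until its ear is well clear of the white dish, then take the dish by its upright wooden handle and lift it about 10 cm straight up off its stand. Up there, still above the stand, turn it a quarter turn counter-clockwise (seen from above), keeping it level with the loose bead in its middle all the while, and leave the box, ink stick and seal where they are. Finish while still holding the dish there, level and still: do not put it down or let go.

Things in the scene. Friction and masses are not known exactly. Their poses are not given: they have to be found in the camera images.
- stand: Dark wooden plinth, fixed to the table (its place and yaw vary), 185 mm long (x from -60 to +125), 120 mm wide, 30 mm high. Origin: at table height below the middle of the dish's seat. Its x axis points from the seat to the post that carries the screw cap, z up. The post (20 mm thick) stands at x = 95 mm, y = 0.
- seat (a point): Middle of the seat, on the plinth's top, 30 mm above the table; axes as the stand's. Four rails 8 mm high frame a 60 mm square recess, in which the dish's 56 mm square foot stands: the dish cannot turn until it is lifted by 8 mm.
- cap (a joint): Turn of the brass screw cap about its upright axis, rad: 0 with the ear pointing straight over the dish (stand's -x), growing counter-clockwise seen from above, stop at 1.7. It turns stiffly by hand (0.03 N m) without rising, and stays where it is left. It starts between 0 and 0.4; the ear has left the dish's rim from 0.72 on.
- cap_grip (a point): Grip point on the brass cap's upright axis (stand's x = 95 mm, y = 0), 84.5 mm above the table, 12 mm below the cap's top. Cap: round, 32 mm in diameter, 32 mm high. Under it an ear, 12 mm wide, 6 mm thick, reaches 50 mm from the axis, 3 mm above the dish's rim, and turns with the cap, as does this point (its -x axis points along the ear).
- dish: White round dish, 120 mm across, about 160 g, loose in the seat. Origin: underside of its 56 mm square foot, below the middle; z up; its x axis starts along the stand's x. Rim 25.5 mm, inner middle 12 mm above the origin; the inside rises 1 in 10 out to radius 35 mm, then 1 in 2.5 to the rim. The handle stands at the rim on its -x side.
- dish_centre (a point): Middle of the dish's inside, where the bead rests, 12 mm above the dish's origin; axes as the dish's.
- handle (a point): Grip point in the dish's upright wooden handle, a block 12 mm thick (along the dish's x), 28 mm wide (along its y), its top 20 mm above this point. The point lies 68 mm from the dish's middle on its -x side, 46 mm above the dish's origin; axes as the dish's. Best gripped from above across the 12 mm, one finger inside the rim, one outside.
- bead_center (a point): Centre of the loose jade-green ball, 24 mm in diameter, 19 g, lying in the middle of the dish.
- box: Bystander: grey patterned box 75 x 130 x 35 mm, loose on the table. Origin: centre of its underside.
- inkstick: Bystander: black ink stick 24 x 100 x 12 mm, loose on the table. Origin: centre of its underside.
- seal: Bystander: amber stone seal, 28 x 28 mm, 61 mm high with a round top, loose on the table. Origin: centre of its underside.
Mind the look-alikes: they are no part of the job. Of the things that look like the dish, the middle-sized one is meant.

How it is judged:
On the way, in this order (a step that is already met when the one before it is completed fails the run):
1. the cap's ear is turned clear of the dish, which still stands in its seat (value of joint cap above 0.8 rad and z of dish_centre in the frame of seat below 0.02 m), for 0.2 s.
2. the dish is lifted off its seat by the fingers, the bead in it (z of dish_centre in the frame of seat above 0.045 m and contact force between the fingers and dish above 1 N and horizontal distance between bead_center and dish_centre below 0.025 m), for 0.2 s.
At the end, for the whole second after the job is handed in: Fingers alone hold the dish, still, 60 to 150 mm above its seat and within 35 mm sideways of it, a quarter turn counter-clockwise from its start (within 0.2 rad), level within 0.09 rad, the bead within 12 mm of its middle; the cap stays unscrewed (above 0.8 rad) (value of joint cap above 0.8 rad and z of dish_centre in the frame of seat between 0.072 and 0.162 m and horizontal distance between dish_centre and seat below 0.035 m and angle between the x axis of dish and the y axis of stand, either way round below 0.2 rad and y of handle in the frame of seat below -0.03 m and angle between dish's own z axis and vertical below 0.09 rad and horizontal distance between bead_center and dish_centre below 0.012 m and distance between bead_center and dish_centre below 0.02 m and linear speed of dish below 0.03 m/s and angular speed of dish below 0.2 rad/s and contact force between the fingers and dish above 1 N and contact force between stand and dish below 0.05 N); the arm keeps its last pose, push and grip.
It fails at once if the bead rolls more than 25 mm from the dish's middle (horizontal distance between bead_center and dish_centre above 0.025 m).
It fails at once if the dish is tilted by more than 0.2 rad (angle between dish's own z axis and vertical above 0.2 rad).
It fails at once if a bystander is moved by more than 30 mm (distance of any of box, inkstick, seal from where it was at the start of the episode above 0.03 m).
It also fails if it takes over 56 s, if anything falls off the work surface, if the arm or the gripper's body presses on something with over 40 N, if the wrist force passes 120 N, or if a joint passes its speed limit or range.

## Working session

There is one attempt and no reset: what is moved stays moved. The work goes in short steps, Python scripts to look and compute and a tool call to move; the robot and the scene stay as the last step left them, time stands still between calls to the robot, and variables do not carry over. Pictures are saved under pics/ and viewed, at most 10 in all, crops included, and the job is handed in when it is done.

Besides the shell and the picture viewer there is one more tool, called after ">>>" in YAML: its name, and indented under it one key for each argument. drive_tool: Moves the arm, as the interface text tells. Its arguments: {"type":"object","properties":{"rows":{"type":"array","items":{"type":"array","items":{"type":"number"}}},"grip":{"type":"number"},"newtons":{"type":"number"}},"required":["rows"]}

```bash
mkdir -p pics; ls; cat > h.py <<'E'
import numpy as np, cv2
from rig import get_state, eyes, order, manip
def shot(name,fn):
    p,d=eyes.get_image(name); i=eyes.camera_info(name)
    cv2.imwrite('pics/'+fn+'.png',p[:,:,::-1]); np.savez('pics/'+fn+'.npz',p=p,d=d,**{k:np.array(i[k]) for k in('fx','fy','cx','cy','R','t')})
def load(fn): return np.load('pics/'+fn+'.npz')
def cloud(n):
    d=n['d'];v,u=np.mgrid[:d.shape[0],:d.shape[1]]
    c=np.stack([(u-n['cx'])/n['fx']*d,(v-n['cy'])/n['fy']*d,d],-1)
    return (c-n['t'])@n['R']
def ray(n,u,v,z):
    "world point at height z on pixel's ray"
    r=np.array([(u-n['cx'])/n['fx'],(v-n['cy'])/n['fy'],1])@n['R']; o=-n['t']@n['R']
    return o+r*(z-o[2])/r[2]
E
python3 - <<'E'
from h import *
s=get_state(); print({k:np.round(v,3) for k,v in s.items()})
shot('scene','s0'); shot('top','t0')
a=cv2.imread('pics/t0.png'); print(a.shape, {k:load('t0')[k] for k in('fx','R','t')})
E
```

```text
pics
{'clock': np.float64(0.0), 'qpos': array([ 1.073,  0.277,  1.506,  0.   ,  1.361, -0.121]), 'qd': array([ 0.002, -0.001,  0.001, -0.001, -0.001,  0.   ]), 'effort': array([ 0.0000e+00, -4.1678e+01, -2.4580e+01, -0.0000e+00,  1.1000e-02,
        0.0000e+00]), 'position': array([0.211, 0.534, 0.252]), 'ee_rot': array([-0.   ,  0.187,  0.982, -0.001]), 'contact_force': array([0.332, 0.417, 0.31 ]), 'moment': array([ 0.01 , -0.016, -0.046]), 'gripper_force': np.float64(0.0), 'width': np.float64(0.085)}
(420, 560, 3) {'fx': array(508.9982955), 'R': array([[ 0.019907  , -0.99946345,  0.0260101 ],
       [-0.99654537, -0.02193345, -0.08010155],
       [ 0.08062906, -0.02432566, -0.9964473 ]]), 't': array([-0.02346309,  0.48998571,  1.3952741 ])}
```

View pics/t0.png

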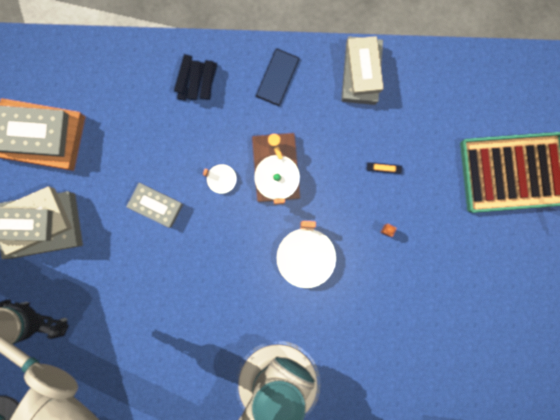

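View pics/s0.png

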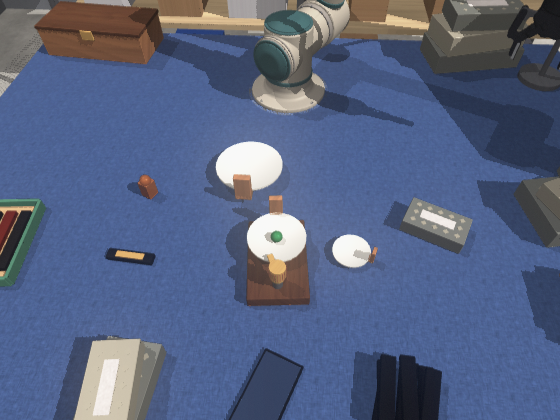

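The top view shows three dishes: large at (306,258), middle-sized on the stand with the green bead at (277,177), and small at (222,179). The middle one fits the description by its size, its stand, and its bead and cap. I'll confirm it in an enlarged crop.

```bash
python3 - <<'E'
from h import *
a=load('t0')['p'][120:215,225:335,::-1]; b=load('s0')['p'][185:310,230:325,::-1]
a=cv2.resize(a,(440,380),interpolation=cv2.INTER_CUBIC); b=cv2.resize(b,(342,450),interpolation=cv2.INTER_CUBIC)
o=np.zeros((450,790,3),np.uint8);o[:380,:440]=a;o[:,448:]=b; cv2.imwrite('pics/c0.png',o)
n=load('t0');P=cloud(n);p=n['p'].astype(int)
white=(p.min(-1)>150)&(n['d']>0)
for nm,sl in dict(mid=(slice(145,205),slice(245,310))).items():
    m=white[sl];Q=P[sl][m]
    print(nm,Q.mean(0),Q.min(0),Q.max(0))
    c=cv2.findContours(m.astype('uint8'),0,1)[0]; c=max(c,key=cv2.contourArea)
    (x,y),r=cv2.minEnclosingCircle(c); print(x+sl[1].start,y+sl[0].start,r, ray(n,x+sl[1].start,y+sl[0].start,.0555), r*1.27/n['fx'])
E
```

```text
mid [0.56355922 0.01509859 0.04749164] [ 0.49847527 -0.04901721 -0.00546994] [0.62814228 0.07906703 0.09679171]
276.5 177.0 23.048959732055664 [0.56248063 0.01528157 0.0555    ] 0.05750938484189517
```

View pics/c0.png

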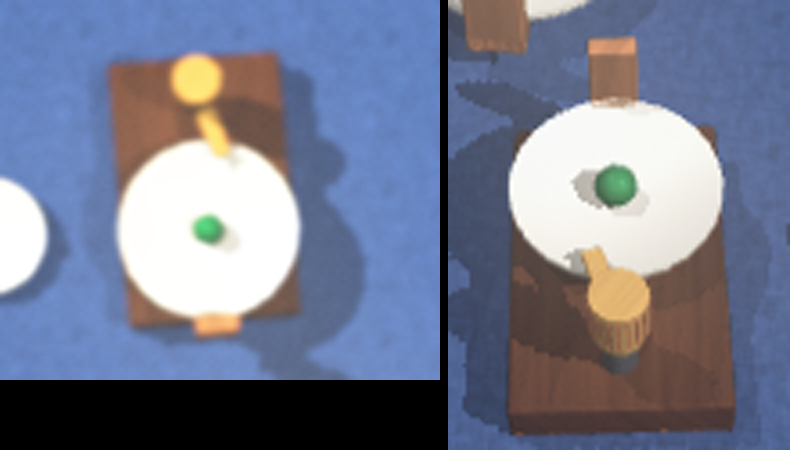

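The crop confirms it: the bead is in the dish, and the cap's ear reaches over the rim. In top-view pixels the cap top is at (274,139.8), the ear tip near (280.5,157.5), the bead at (277,177.2) and the handle top at (279.5,201.3).

```bash
python3 - <<'E'
from h import *
n=load('t0')
def q(u,v,z): return ray(n,225+u/4,120+v/4,z)
cap=q(196,79,.0965);ear=q(222,150,.0645);han=q(218,325,.096);bead=q(208,229,.054)
for k,v in dict(cap=cap,ear=ear,han=han,bead=bead).items(): print(k,v.round(4))
d=cap-han; print('L',np.hypot(*d[:2]),'yaw',np.arctan2(d[1],d[0]),'cap-bead',np.hypot(*(cap-bead)[:2]))
e=ear-cap;print('ear',np.hypot(*e[:2]),np.arctan2(e[1],e[0]))
# plinth edges left (110,65)-(133,325) right (275,53)-(298,313)
for a,b in(((110,65),(133,325)),((275,53),(298,313)),):
    A=q(*a,.03);B=q(*b,.03);w=A-B;print(A,B,np.hypot(*w[:2]),np.arctan2(w[1],w[0]))
# depth-based in scene
s=load('s0');P=cloud(s);p=s['p'].astype(int)
X=P.reshape(-1,3);C=p.reshape(-1,3)
capm=(abs(X[:,2]-.0965)<.006)&(np.hypot(X[:,0]-cap[0],X[:,1]-cap[1])<.022)
print('scene cap',X[capm].mean(0),capm.sum())
hm=(abs(X[:,2]-.096)<.006)&(np.hypot(X[:,0]-han[0],X[:,1]-han[1])<.025)
print('scene han',X[hm].mean(0),hm.sum())
pl=(abs(X[:,2]-.030)<.006)&(np.hypot(X[:,0]-cap[0],X[:,1]-cap[1])<.13)&(C[:,0]>C[:,2])
r=cv2.minAreaRect(X[pl][:,:2].astype('float32'));print(r,pl.sum())
for nm,uv in dict(box=(154,205),ink=(384,168),seal=(389,230),big=(306,258),bigh=(308,225),small=(222,179)).items(): print(nm,ray(n,*uv,.03).round(3))
E
```

```text
cap [0.6564 0.0242 0.0965]
ear [0.6148 0.0056 0.0645]
han [0.4929 0.0062 0.096 ]
bead [0.562  0.0139 0.054 ]
L 0.1644939761874101 yaw 0.10988615298135229 cap-bead 0.09493982415731039
ear 0.04558582673898743 -2.721050404065014
[0.67873617 0.0844566  0.03      ] [0.49737418 0.06404329 0.03      ] 0.1825071813572889 0.11208387461853973
[ 0.69017316 -0.03035434  0.03      ] [ 0.50822657 -0.04967389  0.03      ] 0.1829694209208949 0.1057861600477662
scene cap [0.66009786 0.0269477  0.09618467] 233
scene han [0.49775446 0.01067865 0.09522103] 85
((0.6285876035690308, 0.023598860949277878), (0.12208526581525803, 0.11928446590900421), 6.118028163909912) 2218
box [0.481 0.349 0.03 ]
ink [ 0.598 -0.284  0.03 ]
seal [ 0.426 -0.299  0.03 ]
big [ 0.344 -0.07   0.03 ]
bigh [ 0.435 -0.074  0.03 ]
small [0.557 0.166 0.03 ]
```

>>> drive_tool:
  rows:
    - [-0.8,-0.4,0,0]
    - [-2.2,-1.1,0,0]
    - [-3.7,-1.9,0,0]
    - [-5.2,-2.65,0,0]
    - [-6.7,-3.4,0,0]
    - [-8.2,-4.2,0,0]
    - [-9.7,-5,0,0]
    - [-11.2,-5.75,0,0]

```text
clock: 0.77
position: [0.4174, 0.2986, 0.2531]
ee_rot: [-0.0, 0.187, 0.982, -0.0]
contact_force: [0.4, 1.3, -0.1]
width: 0.0852
gripper_force: 0.0
```

>>> drive_tool:
  rows:
    - [-1.5,-0.77,0,1]
    - [-3,-1.55,0,2.1]
    - [-4.5,-2.3,0,3.2]
    - [-6,-3.1,0,4.3]
    - [-7.5,-3.9,0,5.4]
    - [-9,-4.65,0,6.5]
    - [-10.3,-5.3,0,7.6]
    - [-11.3,-5.8,0,8.5]

```text
clock: 1.43
position: [0.6282, 0.0584, 0.2525]
ee_rot: [0.0, 0.595, 0.804, -0.0]
contact_force: [0.4, 1.9, -0.5]
width: 0.0854
gripper_force: 0.0
```

```bash
cat >> h.py <<'E'
from scipy.spatial.transform import Rotation as Ro
def go(x,y,z,yaw):
    "units (25mm, 6deg) to bring TCP to xyz with tool y axis at world angle yaw deg"
    s=get_state();w=s['ee_rot'];R=Ro.from_quat([w[1],w[2],w[3],w[0]]).as_matrix()
    a=np.degrees(np.arctan2(R[1,1],R[0,1]))
    print('t',round(float(s['clock']),2),'pos',np.round(s['position'],4),'yaw',a.round(1),'q6',s['qpos'][5].round(2),'F',np.round(s['contact_force'],1),'w',round(float(s['width']),4),'z',R[:,2].round(3))
    print('move',(R.T@(np.array([x,y,z])-s['position'])/.025).round(2),'turn',(-((yaw-a+180)%360-180)/6).round(2))
E
python3 -c "
from h import *
go(.657,.025,.22,-66); print([x for x in dir(manip) if x[0]!='_'],manip.finger_overhang)"
```

```text
t 1.43 pos [0.6282 0.0584 0.2525] yaw 17.0 q6 -0.31 F [ 0.4  1.9 -0.5] w 0.0854 z [ 0.    -0.001 -1.   ]
move [-1.61  0.71  1.3 ] turn 13.83
['MotionError', 'finger_overhang'] 0.022
```

>>> drive_tool:
  rows:
    - [-0.2,0.1,0.1,1.1]
    - [-0.5,0.2,0.3,2.2]
    - [-0.8,0.35,0.5,3.3]
    - [-1.1,0.5,0.7,4.4]
    - [-1.3,0.6,0.9,5.5]
    - [-1.5,0.68,1.1,6.6]
    - [-1.61,0.71,1.2,7.7]
    - [-1.61,0.71,1.3,8.8]

```text
clock: 2.1
position: [0.6552, 0.0279, 0.2196]
ee_rot: [-0.0, 0.89, 0.456, -0.001]
contact_force: [0.5, 0.6, 1.3]
width: 0.0855
gripper_force: 0.0
```

>>> drive_tool:
  rows:
    - [0,0,0,1.1]
    - [0,0,0,2.2]
    - [0,0,0,3.3]
    - [0,0,0,4.4]
    - [0,0,0,4.9]
    - [0,0,0,4.9]
    - [0,0,0,4.9]
    - [0,0,0,4.9]

```text
clock: 2.77
position: [0.655, 0.0286, 0.2205]
ee_rot: [-0.0, 0.976, 0.219, -0.0]
contact_force: [0.5, -0.1, 0.6]
width: 0.0857
gripper_force: 0.0
```

```bash
python3 -c "
from h import *
go(.657,.025,.0885,-66); shot('wrist','w1'); n=load('w1'); print(n['fx'],n['cx'],n['cy'],n['R'],-n['t']@n['R'])"
```

```text
t 2.77 pos [0.655  0.0286 0.2205] yaw -64.7 q6 1.07 F [ 0.5 -0.1  0.6] w 0.0857 z [-0.001  0.    -1.   ]
move [0.01 0.17 5.28] turn 0.21
325.19226210127806 281.2472737371929 205.7277744719864 [[ 4.26929677e-01 -9.04284696e-01 -4.88099300e-04]
 [-8.68024647e-01 -4.09961827e-01  2.80115177e-01]
 [-2.53503970e-01 -1.19165800e-01 -9.59966275e-01]] [0.71963005 0.05933416 0.34282298]
```

View pics/w1.png

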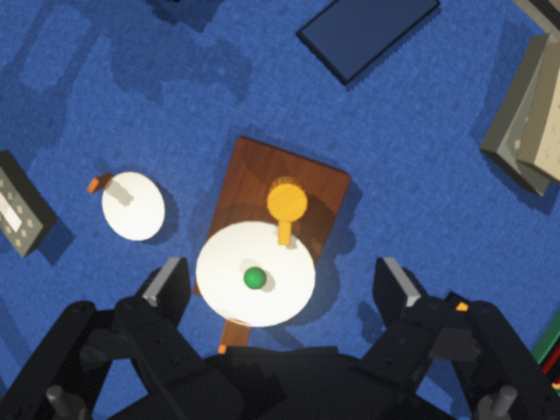

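The wrist view shows the cap at about (287,201) with its ear at (285,235), the bead at (255,278) and the handle near (233,337). I'll enlarge it to read these off.

```bash
python3 - <<'E'
from h import *
a=load('w1')['p'][170:360,190:330,::-1]
cv2.imwrite('pics/c1.png',cv2.resize(a[:,:],None,fx=3.1,fy=3.1,interpolation=cv2.INTER_CUBIC))
E
```

```text
(no output)
```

View pics/c1.png

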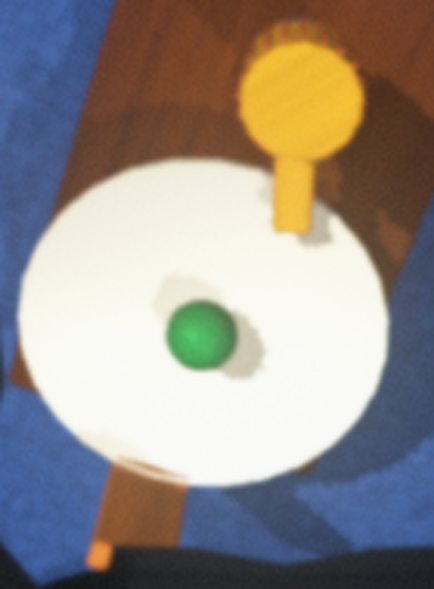

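```bash
cat >> h.py <<'E'
def fray(n,u,v,z):
    d=np.array([u-n['cx'],v-n['cy']]);r=np.hypot(*d);t=r/n['fx']
    c=np.r_[d/r*np.sin(t),np.cos(t)]@n['R'];o=-n['t']@n['R']
    return o+c*(z-o[2])/c[2]
E
python3 - <<'E'
from h import *
n=load('w1');f=lambda u,v,z:fray(n,190+u/3.1,170+v/3.1,z)
cap=f(303,101,.0965);bead=f(202,335,.054);ear=f(292,232,.0645)
print(cap,bead,ear);d=cap-bead;print(np.hypot(*d[:2]),np.arctan2(d[1],d[0]))
e=ear-cap;print(np.hypot(*e[:2]),np.arctan2(e[1],e[0])+np.pi-.108)
dd=n['d'];print(dd[200:206,285:291].mean())
E
```

```text
[0.65909778 0.0252367  0.0965    ] [0.56331135 0.014815   0.054     ] [0.61308614 0.00615733 0.0645    ]
0.09635171761344746 0.108375129034257
0.04981057362993726 0.2850834772196543
0.25410002
```

```bash
python3 -c "
from h import *
go(.6585,.0252,.089,-67)"
```

```text
t 2.82 pos [0.6551 0.0286 0.2206] yaw -64.7 q6 1.07 F [-0.3 -0.2  0.8] w 0.0855 z [-0.  0. -1.]
move [0.07 0.18 5.26] turn 0.38
```

>>> drive_tool:
  rows:
    - [0.07,0.18,0.3,0.38]
    - [0.07,0.18,1,0.38]
    - [0.07,0.18,1.8,0.38]
    - [0.07,0.18,2.6,0.38]
    - [0.07,0.18,3.3,0.38]
    - [0.07,0.18,3.8,0.38]
    - [0.07,0.18,4.1,0.38]
    - [0.07,0.18,4.2,0.38]
  grip: 60
  newtons: 30

```text
clock: 3.48
position: [0.6579, 0.0253, 0.1142]
ee_rot: [-0.0, 0.98, 0.199, -0.001]
contact_force: [0.2, -0.9, 0.1]
width: 0.0601
gripper_force: 0.0
```

>>> drive_tool:
  rows:
    - [0,0,0.2,0]
    - [0,0,0.4,0]
    - [0,0,0.6,0]
    - [0,0,0.8,0]
    - [0,0,0.95,0]
    - [0,0,1.05,0]
    - [0,0,1.05,0]
    - [0,0,1.05,0]

```text
clock: 4.15
position: [0.6587, 0.0252, 0.0895]
ee_rot: [-0.0, 0.98, 0.199, -0.0]
contact_force: [-0.0, -0.4, 0.5]
width: 0.06
gripper_force: 0.0
```

```bash
python3 -c "
from h import *
go(.6585,.0252,.089,-67)"
```

```text
t 4.15 pos [0.6587 0.0252 0.0895] yaw -67.1 q6 1.1 F [-0.  -0.4  0.5] w 0.06 z [-0.  0. -1.]
move [-0.01 -0.    0.02] turn -0.01
```

Aligned. Now I close on the cap.

>>> drive_tool:
  rows:
    - [0,0,0,0]
    - [0,0,0,0]
    - [0,0,0,0]
    - [0,0,0,0]
    - [0,0,0,0]
    - [0,0,0,0]
    - [0,0,0,0]
    - [0,0,0,0]
  grip: 20
  newtons: 30

```text
clock: 4.82
position: [0.6588, 0.0255, 0.09]
ee_rot: [-0.0, 0.98, 0.199, 0.0]
contact_force: [-1.6, 1.9, 4.3]
width: 0.0312
gripper_force: 30.2
```

>>> drive_tool:
  rows:
    - [0,0,0,-0.3]
    - [0,0,0,-0.9]
    - [0,0,0,-1.6]
    - [0,0,0,-2.3]
    - [0,0,0,-3]
    - [0,0,0,-3.7]
    - [0,0,0,-4.4]
    - [0,0,0,-5]

```text
clock: 5.48
position: [0.6587, 0.0256, 0.09]
ee_rot: [-0.0, 0.894, 0.447, 0.0]
contact_force: [-2.4, 2.6, 4.4]
width: 0.031
gripper_force: 30.3
```

>>> drive_tool:
  rows:
    - [0,0,0,-0.7]
    - [0,0,0,-1.4]
    - [0,0,0,-2.1]
    - [0,0,0,-2.8]
    - [0,0,0,-3.5]
    - [0,0,0,-4.2]
    - [0,0,0,-4.7]
    - [0,0,0,-5]

```text
clock: 6.15
position: [0.6586, 0.0257, 0.0901]
ee_rot: [-0.0, 0.749, 0.663, 0.0]
contact_force: [-1.4, 2.3, 5.2]
width: 0.0312
gripper_force: 30.3
```

```bash
python3 -c "
from h import *
go(.6585,.0252,.089,-7); print(get_state()['moment']); shot('top','t1')
a=load('t1')['p'][110:215,225:345,::-1];b=np.array(load('wx')['p']) if 0 else None
shot('scene','s1');b=load('s1')['p'][180:310,225:325,::-1]
cv2.imwrite('pics/c2.png',np.hstack([cv2.resize(x,(400,500),interpolation=cv2.INTER_CUBIC) for x in(a,b)]))"
```

```text
t 6.15 pos [0.6586 0.0257 0.0901] yaw -6.9 q6 0.05 F [-1.4  2.3  5.2] w 0.0312 z [ 0.     0.001 -1.   ]
move [-0.02 -0.    0.04] turn 0.01
[ 0.34084964  0.30422274 -0.01252736]
```

View pics/c2.png

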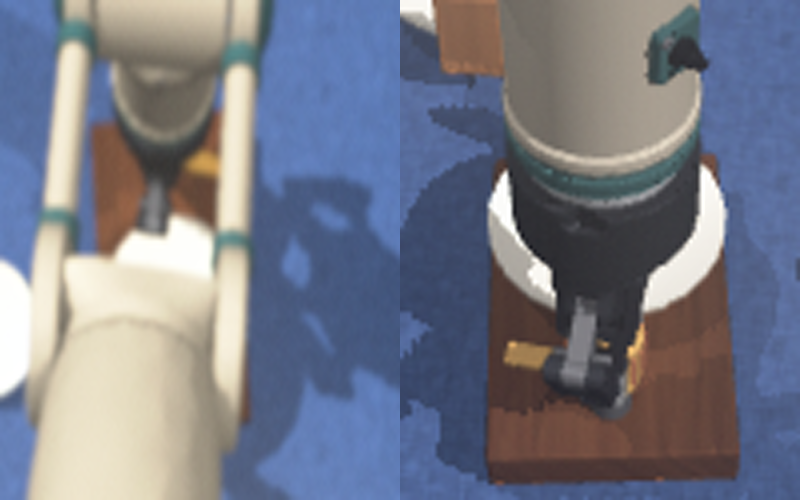

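The ear now points sideways, clear of the dish (cap at about 1.3 rad). I'll release it, rise, and go over to the handle.

>>> drive_tool:
  rows:
    - [0,0,0,0]
    - [0,0,0,0]
    - [0,0,0,0]
    - [0,0,0,0]
    - [0,0,-0.4,0]
    - [0,0,-1.2,0]
    - [0,0,-2.2,0]
    - [0,0,-3.2,0]
  grip: 40

```text
clock: 6.92
position: [0.6584, 0.0251, 0.1705]
ee_rot: [-0.0, 0.749, 0.662, -0.0]
contact_force: [0.8, -0.3, -0.8]
width: 0.0399
gripper_force: 0.0
```

>>> drive_tool:
  rows:
    - [0,0,-0.2,0]
    - [0,0,-0.4,0]
    - [0,0,-0.4,-0.5]
    - [0,0,-0.4,-1.1]
    - [0,0,-0.4,-1.7]
    - [0,0,-0.4,-2.2]
    - [0,0,-0.4,-2.2]
    - [0,0,-0.4,-2.2]

```text
clock: 7.58
position: [0.6581, 0.0252, 0.1786]
ee_rot: [-0.001, 0.669, 0.743, -0.001]
contact_force: [0.7, 0.6, 0.4]
width: 0.0401
gripper_force: 0.0
```

```bash
python3 -c "
from h import *
go(.4965,.0078,.15,6.2)"
```

```text
t 7.58 pos [0.6581 0.0252 0.1786] yaw 6.1 q6 -0.17 F [0.7 0.6 0.4] w 0.0401 z [-0.002  0.    -1.   ]
move [-0.01 -6.5   1.16] turn -0.02
```

>>> drive_tool:
  rows:
    - [0,-0.4,0,0]
    - [0,-1.3,0,0]
    - [0,-2.4,0,0]
    - [0,-3.5,0,0]
    - [0,-4.6,0,0]
    - [0,-5.6,0,0]
    - [0,-6.2,0,0]
    - [0,-6.5,0,0]

```text
clock: 8.25
position: [0.4935, 0.008, 0.1794]
ee_rot: [-0.001, 0.669, 0.744, -0.001]
contact_force: [0.5, 0.6, 0.2]
width: 0.0401
gripper_force: 0.0
```

>>> drive_tool:
  rows:
    - [0,0,0.3,0]
    - [0,0,0.7,0]
    - [0,0,1,0]
    - [0,0,1.1,0]
    - [0,0,1.1,0]
    - [0,0,1.1,0]
    - [0,0,1.1,0]
    - [0,0,1.1,0]

```text
clock: 8.92
position: [0.4976, 0.0079, 0.1522]
ee_rot: [0.0, 0.668, 0.744, 0.0]
contact_force: [-0.8, 0.6, -0.3]
width: 0.04
gripper_force: 0.0
```

```bash
python3 -c "
from h import *
go(.4965,.0078,.081,6.2); shot('wrist','w2'); shot('scene','s2')
a=load('w2')['p'][:,:,::-1];b=load('s2')['p'][180:310,225:325,::-1]
cv2.imwrite('pics/c3.png',np.hstack([a[:,100:460],cv2.resize(b,(323,420),interpolation=cv2.INTER_CUBIC)]))"
```

```text
t 8.92 pos [0.4976 0.0079 0.1522] yaw 6.1 q6 -0.23 F [-0.8  0.6 -0.3] w 0.04 z [ 0.001  0.    -1.   ]
move [ 0.   -0.05  2.85] turn -0.01
```

View pics/c3.png

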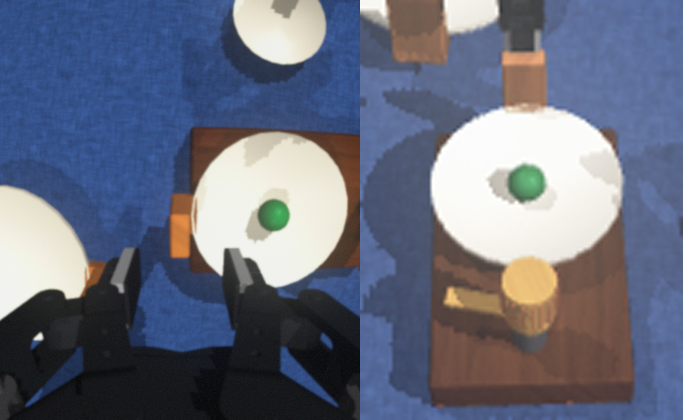

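The cap's ear stands clear to the side. In the wrist view the handle top is near (280,241), midway between the fingers. I'll check that numerically.

```bash
python3 -c "
from h import *
n=load('w2');print(fray(n,280,241,.096),fray(n,374,215,.054),n['d'][236:246,276:284].mean())"
```

```text
[0.49742843 0.00553088 0.096     ] [0.56542391 0.01535951 0.054     ] 0.19003755
```

>>> drive_tool:
  rows:
    - [0,-0.03,0.3,0]
    - [0,-0.03,0.7,0]
    - [0,-0.03,1.1,0]
    - [0,-0.03,1.4,0]
    - [0,-0.03,1.6,0]
    - [0,-0.03,1.7,0]
    - [0,-0.03,1.7,0]
    - [0,-0.03,1.7,0]

```text
clock: 9.68
position: [0.4965, 0.0078, 0.1094]
ee_rot: [-0.0, 0.668, 0.744, -0.0]
contact_force: [0.0, 0.5, 0.2]
width: 0.0397
gripper_force: 0.0
```

>>> drive_tool:
  rows:
    - [0,0.02,0.2,0]
    - [0,0.02,0.4,0]
    - [0,0.02,0.6,0]
    - [0,0.02,0.8,0]
    - [0,0.02,0.95,0]
    - [0,0.02,1.05,0]
    - [0,0.02,1.08,0]
    - [0,0.02,1.08,0]

```text
clock: 10.35
position: [0.4968, 0.0079, 0.0823]
ee_rot: [-0.0, 0.668, 0.744, -0.0]
contact_force: [-0.1, 0.3, -0.5]
width: 0.04
gripper_force: 0.0
```

>>> drive_tool:
  rows:
    - [0,0,0,0]
    - [0,0,0,0]
    - [0,0,0,0]
    - [0,0,0,0]
    - [0,0,0,0]
    - [0,0,0,0]
    - [0,0,0,0]
    - [0,0,0,0]
  grip: 22
  newtons: 20

```text
clock: 11.02
position: [0.4969, 0.0079, 0.0826]
ee_rot: [0.0, 0.668, 0.744, 0.0]
contact_force: [-0.5, -0.4, 0.0]
width: 0.0218
gripper_force: 0.0
```

>>> drive_tool:
  rows:
    - [0,0,0,0]
    - [0,0,0,0]
    - [0,0,0,0]
    - [0,0,0,0]
    - [0,0,0,0]
    - [0,0,0,0]
    - [0,0,0,0]
    - [0,0,0,0]
  grip: 15
  newtons: 20

```text
clock: 11.68
position: [0.4969, 0.0079, 0.0825]
ee_rot: [-0.0, 0.668, 0.744, 0.0]
contact_force: [0.4, 0.1, -0.7]
width: 0.0146
gripper_force: 0.0
```

>>> drive_tool:
  rows:
    - [0,0,0,0]
    - [0,0,0,0]
    - [0,0,0,0]
    - [0,0,0,0]
    - [0,0,0,0]
    - [0,0,0,0]
    - [0,0,0,0]
    - [0,0,0,0]
  grip: 8
  newtons: 20

```text
clock: 12.35
position: [0.4968, 0.0079, 0.0826]
ee_rot: [-0.0, 0.668, 0.744, 0.0]
contact_force: [-1.2, -0.9, 2.5]
width: 0.0113
gripper_force: 23.9
```

>>> drive_tool:
  rows:
    - [0,0,0,0]
    - [0,0,0,0]
    - [0,0,0,0]
    - [0,0,0,0]
    - [0,0,0,0]
    - [0,0,0,0]
    - [0,0,0,0]
    - [0,0,0,0]
  grip: 0
  newtons: 60

```text
clock: 13.02
position: [0.4968, 0.0079, 0.0826]
ee_rot: [-0.0, 0.668, 0.744, 0.0]
contact_force: [-0.8, 0.5, 4.4]
width: 0.0115
gripper_force: 59.8
```

```bash
python3 -c "
from h import *
go(.4965,.0078,.1825,6.2); print(get_state()['moment'])"
```

```text
t 13.02 pos [0.4968 0.0079 0.0826] yaw 6.1 q6 -0.23 F [-0.8  0.5  4.4] w 0.0115 z [-0.  0. -1.]
move [-0.   -0.01 -3.99] turn -0.01
[-0.05006089  0.2117948  -0.00532501]
```

>>> drive_tool:
  rows:
    - [0,0,-0.02,0]
    - [0,0,-0.06,0]
    - [0,0,-0.12,0]
    - [0,0,-0.2,0]
    - [0,0,-0.28,0]
    - [0,0,-0.35,0]
    - [0,0,-0.4,0]
    - [0,0,-0.4,0]

```text
clock: 13.68
position: [0.4971, 0.0079, 0.0929]
ee_rot: [0.0, 0.668, 0.744, 0.0]
contact_force: [0.1, 0.5, -2.1]
width: 0.0111
gripper_force: 59.0
```

```bash
python3 -c "
from h import *
go(.4965,.0078,.1825,6.2); print(get_state()['moment'])
shot('scene','s3'); shot('wrist','w3')
a=load('w3')['p'][:,:,::-1];b=load('s3')['p'][180:310,225:325,::-1]
cv2.imwrite('pics/c4.png',np.hstack([a[:,150:560],cv2.resize(b,(323,420),interpolation=cv2.INTER_CUBIC)]))"
```

```text
t 13.68 pos [0.4971 0.0079 0.0929] yaw 6.1 q6 -0.23 F [ 0.1  0.5 -2.1] w 0.0111 z [ 0.001  0.    -1.   ]
move [-0.   -0.02 -3.58] turn -0.01
[-0.06432138  0.0862698   0.01374863]
```

View pics/c4.png

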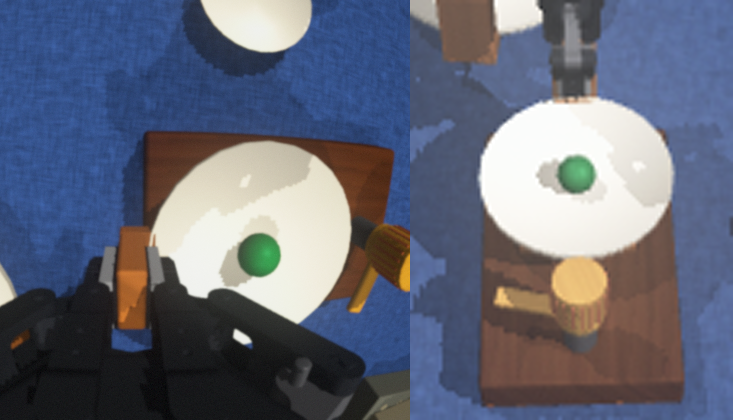

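The dish hangs in the fingers and looks level, with the bead in its middle. I'll go on lifting gently.

>>> drive_tool:
  rows:
    - [0,0,-0.03,0]
    - [0,0,-0.1,0]
    - [0,0,-0.22,0]
    - [0,0,-0.37,0]
    - [0,0,-0.54,0]
    - [0,0,-0.72,0]
    - [0,0,-0.9,0]
    - [0,0,-1.08,0]

```text
clock: 14.45
position: [0.497, 0.0079, 0.1202]
ee_rot: [0.0, 0.668, 0.744, 0.0]
contact_force: [-0.3, 0.6, -2.1]
width: 0.0113
gripper_force: 59.0
```

>>> drive_tool:
  rows:
    - [0,0,-0.18,0]
    - [0,0,-0.36,0]
    - [0,0,-0.54,0]
    - [0,0,-0.72,0]
    - [0,0,-0.9,0]
    - [0,0,-1.08,0]
    - [0,0,-1.26,0]
    - [0,0,-1.44,0]

```text
clock: 15.12
position: [0.4969, 0.0079, 0.156]
ee_rot: [-0.0, 0.668, 0.744, 0.0]
contact_force: [0.0, -0.2, -2.6]
width: 0.0113
gripper_force: 59.0
```

>>> drive_tool:
  rows:
    - [0,0,-0.18,0]
    - [0,0,-0.36,0]
    - [0,0,-0.54,0]
    - [0,0,-0.7,0]
    - [0,0,-0.83,0]
    - [0,0,-0.93,0]
    - [0,0,-1,0]
    - [0,0,-1,0]

```text
clock: 15.78
position: [0.4971, 0.0079, 0.1809]
ee_rot: [0.0, 0.668, 0.744, 0.0]
contact_force: [0.2, -0.2, -1.1]
width: 0.0111
gripper_force: 59.0
```

```bash
cat >> h.py <<'E'
def bead(fn):
    n=load(fn);P=cloud(n).reshape(-1,3);p=n['p'].reshape(-1,3).astype(int)
    near=(np.hypot(P[:,0]-.565,P[:,1]-.015)<.12)&(P[:,2]>.08)
    g=near&(p[:,1]>p[:,0]+25)&(p[:,1]>p[:,2]+10); w=near&(p.min(1)>140)
    A=np.c_[P[w],np.ones(w.sum())]
    v,u=np.divmod(np.flatnonzero(w),560); h=cv2.convexHull(np.c_[u,v].astype('float32')); e=cv2.fitEllipse(h)
    gv,gu=np.divmod(np.flatnonzero(g),560)
    print(fn,'bead px',gu.mean().round(1),gv.mean().round(1),g.sum(),'dish ellipse',np.round(e[0],1),np.round(e[1],1),'bead',P[g].mean(0).round(4),'dish',P[w].mean(0).round(4),w.sum())
    B=P[w];c=np.linalg.lstsq(np.c_[B[:,:2],np.ones(len(B))],B[:,2],rcond=None)[0];print('slope',c[:2].round(3))
E
python3 - <<'E'
from h import *
go(.4965,.0078,.1825,6.2); shot('scene','s4'); bead('s4')
E
```

```text
t 15.78 pos [0.4971 0.0079 0.1809] yaw 6.1 q6 -0.23 F [ 0.2 -0.2 -1.1] w 0.0111 z [ 0.001 -0.    -1.   ]
move [ 0.   -0.02 -0.07] turn -0.01
s4 bead px 275.6 205.4 115 dish ellipse [277.9 116.3] [109.7 236.5] bead [0.5689 0.0178 0.1591] dish [0.5524 0.0191 0.2132] 3411
slope [-1.836  0.421]
```

>>> drive_tool:
  rows:
    - [-0.02,0,0,-0.07]
    - [-0.06,0,0,-0.2]
    - [-0.11,0,0,-0.4]
    - [-0.19,0.01,0,-0.67]
    - [-0.28,0.01,0,-0.98]
    - [-0.38,0.03,0,-1.33]
    - [-0.48,0.04,0,-1.7]
    - [-0.58,0.06,0,-2.07]

```text
clock: 16.5
position: [0.4998, -0.0066, 0.1804]
ee_rot: [-0.0, 0.583, 0.813, -0.0]
contact_force: [-0.1, -0.6, -2.4]
width: 0.0111
gripper_force: 59.0
```

>>> drive_tool:
  rows:
    - [-0.11,0,0,-0.375]
    - [-0.21,0.01,0,-0.75]
    - [-0.32,0.02,0,-1.125]
    - [-0.425,0.03,0,-1.5]
    - [-0.53,0.05,0,-1.875]
    - [-0.635,0.075,0,-2.25]
    - [-0.74,0.1,0,-2.625]
    - [-0.84,0.13,0,-3]

```text
clock: 17.17
position: [0.5097, -0.0256, 0.1804]
ee_rot: [-0.0, 0.448, 0.894, -0.0]
contact_force: [0.3, -0.4, -1.2]
width: 0.0116
gripper_force: 59.0
```

>>> drive_tool:
  rows:
    - [-0.11,0,0,-0.375]
    - [-0.21,0.01,0,-0.75]
    - [-0.32,0.02,0,-1.125]
    - [-0.425,0.03,0,-1.5]
    - [-0.53,0.05,0,-1.875]
    - [-0.635,0.075,0,-2.25]
    - [-0.74,0.1,0,-2.625]
    - [-0.84,0.13,0,-3]

```text
clock: 17.83
position: [0.5249, -0.0405, 0.1804]
ee_rot: [-0.0, 0.303, 0.953, -0.0]
contact_force: [0.4, 0.8, -2.1]
width: 0.0112
gripper_force: 59.0
```

>>> drive_tool:
  rows:
    - [-0.11,0,0,-0.375]
    - [-0.21,0.01,0,-0.75]
    - [-0.32,0.02,0,-1.125]
    - [-0.425,0.03,0,-1.5]
    - [-0.53,0.05,0,-1.875]
    - [-0.635,0.075,0,-2.25]
    - [-0.74,0.1,0,-2.625]
    - [-0.84,0.13,0,-3]

```text
clock: 18.5
position: [0.5439, -0.05, 0.1803]
ee_rot: [-0.0, 0.15, 0.989, -0.0]
contact_force: [0.4, 0.7, -2.1]
width: 0.0111
gripper_force: 59.0
```

>>> drive_tool:
  rows:
    - [-0.11,0,0,-0.375]
    - [-0.21,0.01,0,-0.75]
    - [-0.32,0.02,0,-1.125]
    - [-0.425,0.03,0,-1.5]
    - [-0.53,0.05,0,-1.875]
    - [-0.635,0.075,0,-2.25]
    - [-0.74,0.1,0,-2.625]
    - [-0.84,0.13,0,-3]

```text
clock: 19.17
position: [0.565, -0.0532, 0.1803]
ee_rot: [-0.0, -0.006, 1.0, -0.0]
contact_force: [0.1, -0.7, -2.4]
width: 0.0113
gripper_force: 59.0
```

>>> drive_tool:
  rows:
    - [-0.1,0,0,-0.33]
    - [-0.17,0.005,0,-0.58]
    - [-0.21,0.01,0,-0.75]
    - [-0.24,0.01,0,-0.85]
    - [-0.26,0.01,0,-0.9]
    - [-0.27,0.01,0,-0.93]
    - [-0.27,0.01,0,-0.93]
    - [-0.27,0.01,0,-0.93]

```text
clock: 19.83
position: [0.5715, -0.0526, 0.1805]
ee_rot: [-0.0, -0.053, 0.999, 0.0]
contact_force: [0.7, 0.4, -2.1]
width: 0.0109
gripper_force: 59.0
```

```bash
python3 - <<'E'
from h import *
go(.5714,-.0526,.181,96.2); shot('scene','s5'); shot('wrist','w5'); shot('top','t5')
a=load('w5')['p'][:,:,::-1];b=load('s5')['p'][130:310,205:345,::-1]
cv2.imwrite('pics/c5.png',np.hstack([a[:,100:560],cv2.resize(b,(327,420),interpolation=cv2.INTER_CUBIC)]))
E
```

```text
t 19.83 pos [ 0.5715 -0.0526  0.1805] yaw 96.1 q6 -1.89 F [ 0.7  0.4 -2.1] w 0.0109 z [-0.  0. -1.]
move [ 0.    0.   -0.02] turn -0.01
```

View pics/c5.png

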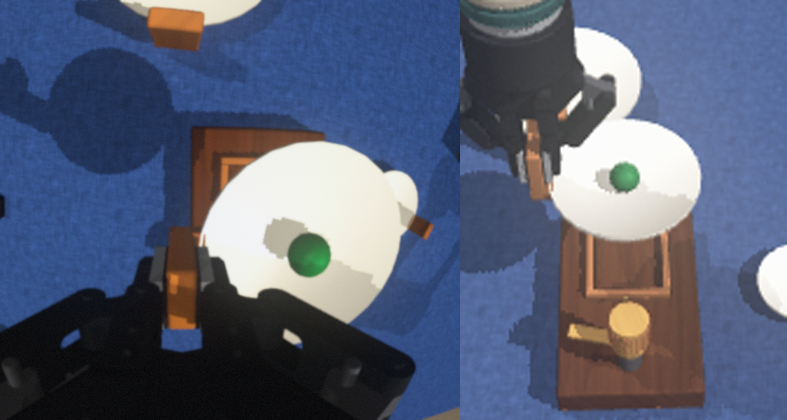

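The dish has made its quarter turn about 98 mm above the seat. The bead sits at wrist pixel (409,255), the same as just after the pick-up (409,254), so it hasn't shifted in the gripper's view. I'll let it settle and hand in.

>>> drive_tool:
  rows:
    - [0,0,0,0]
    - [0,0,0,0]
    - [0,0,0,0]
    - [0,0,0,0]
    - [0,0,0,0]
    - [0,0,0,0]
    - [0,0,0,0]
    - [0,0,0,0]

```text
clock: 20.65
position: [0.5716, -0.0526, 0.1805]
ee_rot: [0.0, -0.053, 0.999, 0.0]
contact_force: [-0.6, 0.1, -1.2]
width: 0.0113
gripper_force: 59.0
```

```bash
python3 -c "
from h import *
print(order.sign_off())"
```

```text
the job is handed in; nothing more can be done
None
```

I handed the job in at about 21 s, with no verdict returned: the cap is unscrewed to about 1.3 rad, and the dish is held still about 98 mm above its seat, a quarter turn counter-clockwise, with the bead in its middle in the last images.

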